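# Nest the dried beakers from the draining bin

## Robot

A 6-joint arm with a two-finger parallel gripper is mounted at the origin on a cart in front of the work surface, level with it; the furniture and walls round the work are solid. World frame = base frame: x ahead of the robot, y to its left, z up, the work surface at z = 0. Lengths are in m, angles in rad, forces in N, time in s.
With the tool pointing down it reaches from about 0.35 to 0.85 m from the base axis. Payload 8.1 kg.
Tool frame: the origin (TCP) lies at the centre of the arm's flange, where the gripper is bolted on; the fingertips stand 173 mm ahead of it and the grasp point (between the pads) lies 155 mm ahead of it (arm.pinch_z is the z of the grasp point in the tool frame, in m); z points along the fingers, y is the line along which they close (so a half turn about z gives the same grasp; the last joint's range is limited). The gripper opens to 85 mm and grips with 20 to 120 N. Pads are 22 mm wide; open, the fingers measure 114 mm over their backs; the gripper's body (76 mm by 85 mm) begins 54 mm behind the grasp point. The pads swing forward as they close: fully open they stand 13 mm farther back than shut.
Start: joints at [-1.348, 0.13, 1.488, -0, 1.523, -0.085], TCP at [0.182, -0.572, 0.405] pointing down, gripper open.
Joint ranges: [-2.96, 2.96], [-0.89, 2.26], [0.02, 2.5], [-1.34, 4.48], [0, 2.73], [-2.66, 2.66]. Speed limits (rad/s): [2.39, 2.39, 2.79, 3.14, 3.14, 3.14].

## Interface

Orientations are given as a rotation vector (axis times angle).
In Python, from cell import arm, get_image, workorder gives the robot as it stands. The module is installed in compiled form; this text tells all that it offers.
- The arm moves only by the tool send_rows, never from a script. Its argument "moves" is a list of rows, each an object with "offset": the shift along the tool's x, y, z in mm, a list of three; "yaw": the turn about the tool's z in degrees. A call has exactly 8 rows; each row shifts and turns the commanded pose from where the row before left it, along the tool's axes as they then stand; what a row does not reach is not made up. A row lasts 1/8 s, in which the tool goes at most 62.5 mm and 10.7 degrees, less where a joint would pass 70% of its speed; a pose out of reach is approached as far as the arm can. A call is refused whole if a number of a shift passes 62.5 or a number of a turn 10.7, either way. A call with a gripper value outside its range is refused whole. "hand" is the opening in per cent of the stroke, from 0 (shut) to 100 (fully open), set as the call begins (left out, the last holds). The fingers move at their own pace and stop on an object; "newtons" is the grip in N (left out, the last holds). Time passes only in rows, so rows that do not move let the fingers close, or fill a call up. It gives the time, the measured TCP pose, the force, the opening and the grip force at its end, in the units of the state.
- arm.read_state(): the state, without advancing time (a new reading comes with each control period).
- get_image(name): name is "scene" or "top"; returns a dict with "pixels" (420x560x3 uint8, blue, green, red), "range_z" (420x560 float32, m along the optical axis (not along the pixel's ray), 0 where there is no reading), "K" (3x3 intrinsics, pixels), "k1" (the pictures are not rectified: a ray, as slopes to the right and down, at radius r is drawn at 1 + k1 r^2 times it, then the intrinsics apply), "camera_from_world" (4x4, takes a point from world to camera coordinates). Camera axes: x right, y down, z forward; pixel columns grow to the right and rows downward; lengths in m; the calibration is good to about 2 mm. A picture is of the moment at which its call begins.
- workorder.finish_job(): hands the job in; it is judged then, once.
The state is a dict: "time_s": time; "joint_pos": joint angles; "dq": joint speeds; "joint_torque": joint torques, N m; "ee_pos": TCP position; "tool_rot": TCP orientation; "force": force on the tool from outside, world axes, zero at the start; "wrist_torque": the same for the moment, N m; "opening": finger opening in m; "finger_force": force on a finger pad.
Only numpy, scipy, OpenCV 4.12 (cv2) and the standard library are available. Lean on these libraries where they do the work, as an engineer would, in place of code of your own. Each camera call takes 0.05 s, during which the arm holds its last target. There are 200 camera calls.

## Task

Clear the two dry beakers out of the sloped draining bin and put the set away on the steel tray: lower the medium beaker over the small one that already stands there mouth down, then lower the large one over both. Keep each beaker in the fingers until it is down on the tray rather than dropping it; at the end all three stand nested, mouth down, rims flat on the tray. Do not push the small beaker about, and leave the shallow dish in its compartment.

Things in the scene. Friction and masses are not known exactly. Their poses are not given: they have to be found in the camera images.
- drain_bin: fixed grey draining bin; origin on the bench below the centre of its ribbed floor. x (level): uphill; z: up; y: along its 3 compartments. The floor slopes 0.314 rad, falling towards -x, normal (-0.309, 0, 0.951), 44 mm above the bench at the origin. Compartments are centred at y = -112, 0, 112 mm, each 108 wide, 124 deep; dividers, ends and back rise 25 to 29 mm from the floor, front lip 13 mm
- beaker_medium: loose white plastic beaker, mouth down in a compartment, square to the sloped floor. 76 mm high, tapered: 53 mm across the rolled rim, 50 just beyond, 44 near the closed bottom; mouth 45 mm inside, wall 2.5; spout at the rim stands out 2 mm more; 28 to 56 g. Origin: centre of the rim plane it stands on; z: from rim to closed bottom (up when mouth down)
- beaker_large: the same kind of beaker in another compartment, mouth down, square to the sloped floor: 92 mm high, 72 mm across the rim, 69 just beyond, 60 near the closed bottom; mouth 64 mm inside; 42 to 84 g. Origin: centre of the rim plane; z: from rim to closed bottom (up when mouth down)
- beaker_small: the same kind of beaker, loose, upright mouth down on the steel tray: 60 mm high, 37 mm across the rim, 30 at the closed bottom, 30 g. Origin: centre of the rim plane; z up. The medium beaker goes over it with 4 mm to spare all round, the large over the medium with 5; nested, all three rims stand on the tray
- dish: loose shallow straight-sided white plastic dish, mouth down in the remaining compartment, 68 mm across, 38 mm high, origin at the centre of its rim plane; not of the set, stays there
- steel_tray: fixed shallow steel tray, 160 mm (x) by 200 mm (y), walls 14 mm high; origin: centre of its underside; place and yaw vary
- tray_floor (a point): centre of the tray floor's upper face, 2 mm above the bench; a beaker standing on the tray has its origin at this height

How it is judged:
On the way, in this order (a step that is already met when the one before it is completed fails the run):
1. the medium beaker is lowered in the fingers over the small one, its rim less than 12 mm from the tray (z of beaker_medium in the frame of tray_floor below 0.012 m and horizontal distance between beaker_medium and beaker_small below 0.009 m and angle between beaker_medium's own z axis and vertical below 0.2 rad and contact force between the fingers and beaker_medium above 0.3 N), for 0.1 s.
2. the large beaker is lowered in the fingers over both, its rim less than 12 mm from the tray (z of beaker_large in the frame of tray_floor below 0.012 m and horizontal distance between beaker_large and beaker_medium below 0.01 m and horizontal distance between beaker_medium and beaker_small below 0.009 m and z of beaker_medium in the frame of tray_floor below 0.006 m and angle between beaker_large's own z axis and vertical below 0.2 rad and contact force between the fingers and beaker_large above 0.3 N), for 0.1 s.
At the end, for the whole second after the job is handed in: All three beakers stand at rest mouth down on the tray, one inside the other: rims within 6 mm of the tray's floor, upright within 0.08 rad, medium within 9 mm of the small one's axis and large within 10 mm of the medium's; the small beaker within 30 mm of where it stood (z of each of beaker_small, beaker_medium, beaker_large in the frame of tray_floor below 0.006 m and angle between each of beaker_small, beaker_medium, beaker_large's own z axis and vertical below 0.08 rad and linear speed of each of beaker_small, beaker_medium, beaker_large below 0.02 m/s and horizontal distance between beaker_medium and beaker_small below 0.009 m and horizontal distance between beaker_large and beaker_medium below 0.01 m and distance of beaker_small from where it was at the start of the episode below 0.03 m); the robot touches nothing.
It fails at once if the shallow dish is moved more than 40 mm (distance of dish from where it was at the start of the episode above 0.04 m).
It fails at once if the small beaker is tipped over (angle between beaker_small's own z axis and vertical above 0.6 rad).
It also fails if it takes over 64 s, if anything falls off the work surface, if the arm or the gripper's body presses on something with over 40 N, if the wrist force passes 120 N, or if a joint passes its speed limit or range.

## Working session

There is one attempt and no reset: what is moved stays moved. The work goes in short steps, Python scripts to look and compute and a tool call to move; the robot and the scene stay as the last step left them, time stands still between calls to the robot, and variables do not carry over. Pictures are saved under pics/ and viewed, at most 10 in all, crops included, and the job is handed in when it is done.

Besides the shell and the picture viewer there is one more tool, called after "Emit:" by a JSON object that holds its "op" and its "data". send_rows: Moves the arm, as the interface text tells. Its arguments: {"type":"object","properties":{"moves":{"type":"array"},"hand":{"type":"number"},"newtons":{"type":"number"}},"required":["moves"]}

```bash
mkdir -p pics
cat > h.py <<'E'
import numpy as np, cv2
from cell import arm, get_image, workorder
def grab(n):
    im=get_image(n); np.savez(''+n+'.npz',**im); return im
def cloud(im):
    K=im['K'];h,w=im['range_z'].shape
    u,v=np.meshgrid(np.arange(w),np.arange(h))
    xd=(u-K[0,2])/K[0,0]; yd=(v-K[1,2])/K[1,1]
    x,y=xd.copy(),yd.copy()
    for _ in range(10):
        s=1+float(im['k1'])*(x*x+y*y); x=xd/s;y=yd/s
    z=im['range_z']; P=np.stack([x*z,y*z,z],-1)
    T=np.linalg.inv(im['camera_from_world'])
    W=P@T[:3,:3].T+T[:3,3]; W[z<=0]=np.nan
    return W
E
python3 - <<'E'
from h import *
for n in ('scene','top'):
    im=grab(n); cv2.imwrite(f'pics/{n}0.png',im['pixels']); T=np.linalg.inv(im['camera_from_world']); print(n,T[:3,3],T[:3,2],im['k1'])
s=arm.read_state(); print(s['ee_pos'],s['tool_rot'],s['time_s'],s['opening'])
E
```

```text
scene [ 0.27296999 -0.53347701  0.68747232] [ 0.28914497  0.57420964 -0.7659494 ] -0.06049031157750313
top [ 0.4140782  -0.06475185  0.9797875 ] [ 0.13659297  0.00940182 -0.99058264] -0.09471006583131192
[ 0.18174143 -0.57159657  0.40375649] [-3.10282706e+00 -4.81331396e-01  2.44817681e-04] 0.1 0.08564026516711212
```

View pics/scene0.png

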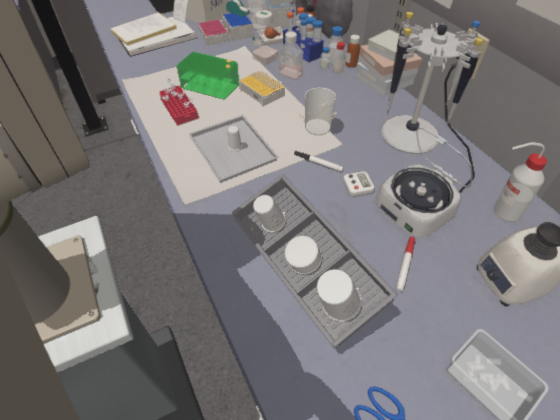

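View pics/top0.png

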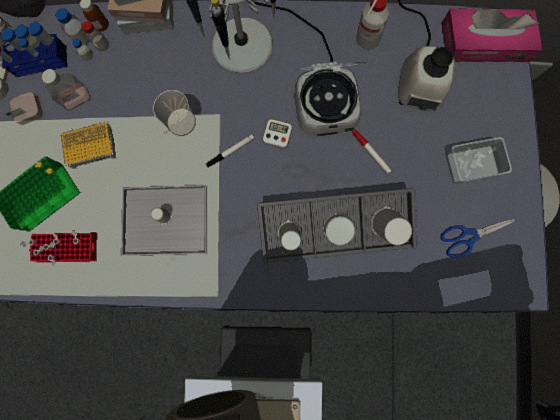

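The top view shows the bin with the medium beaker (290,238), dish (340,230) and large beaker (397,228). The small beaker stands at (158,213) on the tray, and the bin leans towards the robot. Next I measure the beaker axes from the depth data.

```bash
cat > m.py <<'E'
from h import *
from scipy.optimize import least_squares
D={n:dict(np.load(n+'.npz')) for n in ('scene','top')}
Ws={n:cloud(D[n]) for n in D}
W=Ws['top']
for p in [(290,240),(340,230),(397,232),(158,213),(170,245),(180,200),(240,280),(262,205),(412,192),(416,242),(267,256)]: print(p,W[p[1],p[0]].round(3))
# bin outline: non-bench height points in region
P=W[185:262,255:420].reshape(-1,3)
E
python3 m.py
```

```text
(290, 240) [ 0.471 -0.08   0.11 ]
(340, 230) [ 0.497 -0.19   0.074]
(397, 232) [ 0.489 -0.301  0.13 ]
(158, 213) [0.53  0.219 0.061]
(170, 245) [0.461 0.204 0.002]
(180, 200) [0.57  0.185 0.001]
(240, 280) [0.382 0.034 0.001]
(262, 205) [ 0.547 -0.018  0.093]
(412, 192) [ 0.581 -0.347  0.093]
(416, 242) [ 0.477 -0.383 -0.001]
(267, 256) [ 0.439 -0.029  0.023]
```

```bash
cat > m2.py <<'E'
from h import *
from scipy.optimize import least_squares
def load(): return {n:dict(np.load(''+n+'.npz')) for n in ('scene','top')}
def white(im):
    hsv=cv2.cvtColor(im['pixels'],cv2.COLOR_BGR2HSV); return (hsv[...,2]>150)&(hsv[...,1]<40)
def pts(im,c,r=.06):
    W=cloud(im); m=white(im)&(np.linalg.norm(W-np.array(c),axis=-1)<r); return W[m]
def bin_yaw(D):
    W=cloud(D['top']).reshape(-1,3)
    m=(W[:,0]>.40)&(W[:,0]<.60)&(W[:,1]<.0)&(W[:,1]>-.39)&(W[:,2]>.012)
    rect=cv2.minAreaRect((W[m][:,:2]*1000).astype(np.float32)); return rect
if __name__=='__main__':
    D=load(); print(bin_yaw(D))
    for nm,c,H,r0,r1 in [('med',(.471,-.08,.11),.076,.0250,.022),('dish',(.497,-.19,.074),.038,.034,.034),('large',(.489,-.301,.13),.092,.0345,.030),('small',(.53,.219,.061),.06,.0185,.015)]:
        for n in D:
            P=pts(D[n],c,.05)
            if len(P)<30: print(nm,n,len(P)); continue
            # top plane by iterated fit with n seeded
            nn=np.array([0,0,1.]) if nm=='small' else np.array([-.309,0,.951])
            for _ in range(6):
                h=P@nn; top=P[h>np.percentile(h,98)-.004]; cc=top.mean(0)
                q=np.linalg.svd(top-cc)[2][2]; q*=np.sign(q[2])
                if nm!='small' : nn=q
            print(nm,n,len(P),len(top),'n',nn.round(3),'topc',cc.round(4),'yaw',np.degrees(np.arctan2(-nn[1],-nn[0])).round(1))
E
python3 m2.py
```

```text
((509.5611877441406, -187.0679473876953), (136.9176025390625, 350.118408203125), 6.457198143005371)
med scene 300 285 n [-0.304 -0.04   0.952] topc [ 0.4671 -0.0805  0.1139] yaw 7.4
med top 254 148 n [-0.286 -0.05   0.957] topc [ 0.4707 -0.0804  0.1138] yaw 9.9
dish scene 857 749 n [-0.312 -0.041  0.949] topc [ 0.4914 -0.19    0.0778] yaw 7.5
dish top 567 434 n [-0.317 -0.023  0.948] topc [ 0.4949 -0.1885  0.0776] yaw 4.2
large scene 1007 958 n [-0.314 -0.038  0.949] topc [ 0.488  -0.3031  0.1287] yaw 6.8
large top 528 421 n [-0.299 -0.037  0.954] topc [ 0.4908 -0.3032  0.1285] yaw 7.0
small scene 140 57 n [0. 0. 1.] topc [0.5239 0.2215 0.0612] yaw -180.0
small top 88 59 n [0. 0. 1.] topc [0.529  0.2224 0.0621] yaw -180.0
```

```bash
cat >> h.py <<'E'
from scipy.spatial.transform import Rotation as R
def yaw_tcp(s=None):
    s=s or arm.read_state(); X=R.from_rotvec(s['tool_rot']).as_matrix(); return np.degrees(np.arctan2(X[1,0],X[0,0])),X
def go(target,yaw):
    "print yaw needed, then the shift in mm in the tool axes after that yaw"
    s=arm.read_state(); y,X=yaw_tcp(s); d=(np.array(target)-s['ee_pos'])*1000
    t=y-yaw; X2=X@R.from_euler('z',t,degrees=True).as_matrix()
    print('turn',round(t,1),'shift after turn',(X2.T@d).round(1),'tilt',X[2].round(4),'t',s['time_s'])
E
python3 -c "
from h import *
go((.478,-.0795,.36),6.5)"
```

```text
turn 11.1 shift after turn [ 350.1 -455.3   44.4] tilt [ 1.0e-04 -1.7e-03 -1.0e+00] t 0.1
```

Emit:
{"op": "send_rows", "data": {"moves": [{"offset": [0, 0, 0], "yaw": 5.5}, {"offset": [0, 0, 0], "yaw": 5.6}, {"offset": [35, -45.5, 4], "yaw": 0}, {"offset": [35, -45.5, 4], "yaw": 0}, {"offset": [35, -45.5, 4], "yaw": 0}, {"offset": [35, -45.5, 4], "yaw": 0}, {"offset": [35, -45.5, 4], "yaw": 0}, {"offset": [35, -45.5, 4], "yaw": 0}], "hand": 100, "newtons": 20}}

```text
time_s: 1.1
ee_pos: [0.3598, -0.2749, 0.3803]
tool_rot: [-3.136, -0.179, 0.0]
force: [-0.1, -0.3, 0.5]
opening: 0.0855
finger_force: 0.0
```

Emit:
{"op": "send_rows", "data": {"moves": [{"offset": [35, -45.5, 4], "yaw": 0}, {"offset": [35, -45.5, 4], "yaw": 0}, {"offset": [35, -45.5, 4], "yaw": 0}, {"offset": [35, -45.5, 4], "yaw": 0}, {"offset": [0, 0, 0], "yaw": 0}, {"offset": [0, 0, 0], "yaw": 0}, {"offset": [0, 0, 0], "yaw": 0}, {"offset": [0, 0, 0], "yaw": 0}]}}

```text
time_s: 2.1
ee_pos: [0.4774, -0.081, 0.3648]
tool_rot: [3.136, 0.176, 0.0]
force: [0.5, -0.1, -0.2]
opening: 0.0853
finger_force: 0.0
```

```bash
python3 -c "
from h import *
go((.478,-.0795,.241),6.5)"
```

```text
turn -0.1 shift after turn [  0.8  -1.5 123.8] tilt [ 2.e-04  2.e-04 -1.e+00] t 2.1
```

Emit:
{"op": "send_rows", "data": {"moves": [{"offset": [0.5, -1, 30], "yaw": 0}, {"offset": [0, 0, 30], "yaw": 0}, {"offset": [0, 0, 30], "yaw": 0}, {"offset": [0, 0, 20], "yaw": 0}, {"offset": [0, 0, 14], "yaw": 0}, {"offset": [0, 0, 0], "yaw": 0}, {"offset": [0, 0, 0], "yaw": 0}, {"offset": [0, 0, 0], "yaw": 0}]}}

```text
time_s: 3.1
ee_pos: [0.4786, -0.0791, 0.2418]
tool_rot: [3.136, 0.179, 0.003]
force: [0.5, -0.4, -0.6]
opening: 0.0854
finger_force: 0.0
```

Emit:
{"op": "send_rows", "data": {"moves": [{"offset": [0, 0, 0], "yaw": 0}, {"offset": [0, 0, 0], "yaw": 0}, {"offset": [0, 0, 0], "yaw": 0}, {"offset": [0, 0, 0], "yaw": 0}, {"offset": [0, 0, 0], "yaw": 0}, {"offset": [0, 0, 0], "yaw": 0}, {"offset": [0, 0, 0], "yaw": 0}, {"offset": [0, 0, 0], "yaw": 0}], "hand": 30, "newtons": 20}}

```text
time_s: 4.1
ee_pos: [0.4782, -0.079, 0.2411]
tool_rot: [3.136, 0.179, 0.001]
force: [-1.5, -0.7, 5.7]
opening: 0.0476
finger_force: 20.3
```

Emit:
{"op": "send_rows", "data": {"moves": [{"offset": [0, 0, -20], "yaw": 0}, {"offset": [0, 0, -30], "yaw": 0}, {"offset": [0, 0, -40], "yaw": 0}, {"offset": [-10, -20, 0], "yaw": 0}, {"offset": [-20, -40, 0], "yaw": 0}, {"offset": [-20, -40, 0], "yaw": 0}, {"offset": [-13, -40, 0], "yaw": 0}, {"offset": [0, 0, 0], "yaw": 0}]}}

```text
time_s: 5.1
ee_pos: [0.3985, 0.055, 0.3303]
tool_rot: [-3.135, -0.184, 0.001]
force: [0.1, 0.1, -0.5]
opening: 0.0476
finger_force: 21.1
```

Run:
```python
from h import *
go((.40,.055,.241),6.5)
a=grab('scene')['pixels']; b=grab('top')['pixels']
cv2.imwrite('pics/p1.png',np.hstack([a[100:400,100:400],b[120:420,80:380]]))
```

```text
turn 0.2 shift after turn [ 1.5  0.2 89.3] tilt [-3.e-04 -9.e-04 -1.e+00] t 5.1
```

View pics/p1.png

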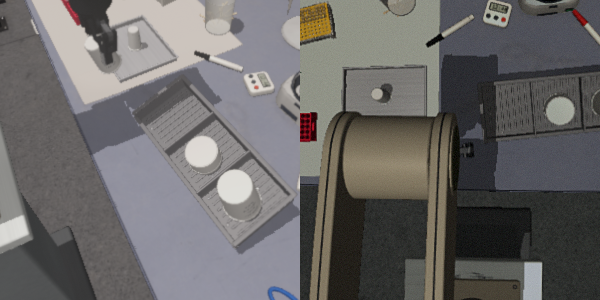

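The medium beaker is held, still tilted, over the bench near (95,50) in the left crop. I set it on the bench to right it, then regrip.

Emit:
{"op": "send_rows", "data": {"moves": [{"offset": [0, 0, 35], "yaw": 0}, {"offset": [0, 0, 40], "yaw": 0}, {"offset": [0, 0, 30], "yaw": 0}, {"offset": [0, 0, 13], "yaw": 0}, {"offset": [0, 0, 5], "yaw": 0}, {"offset": [0, 0, 3], "yaw": 0}, {"offset": [0, 0, 2], "yaw": 0}, {"offset": [0, 0, 0], "yaw": 0}]}}

```text
time_s: 6.2
ee_pos: [0.4016, 0.053, 0.2054]
tool_rot: [3.136, 0.179, 0.009]
force: [0.8, 0.0, 7.4]
opening: 0.0476
finger_force: 21.9
```

Emit:
{"op": "send_rows", "data": {"moves": [{"offset": [0, 0, 0], "yaw": 0}, {"offset": [0, 0, 0], "yaw": 0}, {"offset": [0, 0, 0], "yaw": 0}, {"offset": [0, 0, 0], "yaw": 0}, {"offset": [0, 0, 0], "yaw": 0}, {"offset": [0, 0, 0], "yaw": 0}, {"offset": [0, 0, 0], "yaw": 0}, {"offset": [0, 0, 0], "yaw": 0}], "hand": 100}}

```text
time_s: 7.2
ee_pos: [0.3996, 0.053, 0.2027]
tool_rot: [3.136, 0.179, -0.0]
force: [0.4, -0.5, -0.3]
opening: 0.0852
finger_force: 0.0
```

```bash
cat > look.py <<'E'
import sys
from m2 import *
def top_of(im,c,H,r):
    W=cloud(im); m=white(im)&(np.hypot(W[...,0]-c[0],W[...,1]-c[1])<r)&(np.abs(W[...,2]-H)<.006)
    P=W[m]; return len(P),(P.mean(0).round(4) if len(P) else None), (P.min(0).round(3),P.max(0).round(3)) if len(P) else None
E
python3 - <<'E'
from look import *
for n in ('scene','top'):
    im=grab(n); print(n,top_of(im,(.40,.055),.076,.06))
E
```

```text
scene (2, array([0.3823, 0.099 , 0.076 ]), (array([0.382, 0.097, 0.075]), array([0.382, 0.101, 0.077])))
top (0, None, None)
```

Emit:
{"op": "send_rows", "data": {"moves": [{"offset": [0, 0, -20], "yaw": 0}, {"offset": [0, 0, -40], "yaw": 0}, {"offset": [0, 0, -40], "yaw": 0}, {"offset": [0, -40, -20], "yaw": 0}, {"offset": [0, -50, 0], "yaw": 0}, {"offset": [0, -50, 0], "yaw": 0}, {"offset": [0, -20, 0], "yaw": 0}, {"offset": [0, 0, 0], "yaw": 0}]}}

```text
time_s: 8.3
ee_pos: [0.381, 0.2131, 0.3226]
tool_rot: [-3.136, -0.183, 0.0]
force: [0.5, 0.8, -0.1]
opening: 0.0852
finger_force: 0.0
```

Run:
```python
from look import *
o=[]
for n in ('scene','top'):
    im=grab(n); print(n,top_of(im,(.40,.055),.076,.06)); print(' small',top_of(im,(.527,.222),.062,.03)); o.append(im['pixels'])
cv2.imwrite('pics/p2.png',np.hstack([o[0][50:350,100:400],o[1][120:420,80:380]]))
```

```text
scene (132, array([0.4138, 0.0474, 0.0755]), (array([0.391, 0.034, 0.07 ]), array([0.433, 0.075, 0.08 ])))
 small (3, array([0.5217, 0.2307, 0.0597]), (array([0.512, 0.229, 0.057]), array([0.537, 0.232, 0.062])))
top (77, array([0.4199, 0.0424, 0.0752]), (array([0.403, 0.034, 0.072]), array([0.434, 0.055, 0.079])))
 small (0, None, None)
```

View pics/p2.png

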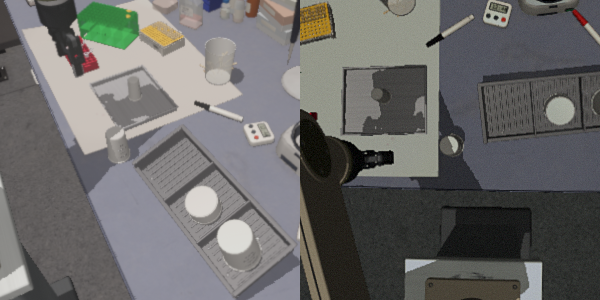

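The medium beaker stands upright on the bench (left crop (118,145)), half in the arm's shadow. I'll use depth alone, without the colour mask.

```bash
cat >> look.py <<'E'
def top_d(im,c,H,r,tol=.005):
    W=cloud(im); m=(np.hypot(W[...,0]-c[0],W[...,1]-c[1])<r)&(np.abs(W[...,2]-H)<tol)
    P=W[m]; (cx,cy),rr=cv2.minEnclosingCircle((P[:,:2]*1000).astype(np.float32)); return len(P),P.mean(0).round(4),(round(cx,1),round(cy,1),round(rr,1))
E
python3 - <<'E'
from look import *
D=load()
for n in D:
    print(n,'med',top_d(D[n],(.415,.045),.076,.04),'small',top_d(D[n],(.527,.222),.062,.03))
go((.416,.046,.200),6.5)
E
```

```text
scene med (243, array([0.412 , 0.0519, 0.0758]), (412.4, 53.7, 22.3)) small (67, array([0.524 , 0.221 , 0.0603]), (524.4, 223.0, 14.6))
top med (306, array([0.4167, 0.053 , 0.075 ]), (416.7, 53.1, 21.7)) small (120, array([0.5287, 0.2216, 0.0607]), (529.2, 221.9, 14.6))
turn 0.1 shift after turn [ 15.7 168.5 122.6] tilt [-4.e-04  5.e-04 -1.e+00] t 8.4
```

```bash
python3 -c "
from h import *
go((.4145,.0533,.200),6.5)"
```

```text
turn 0.1 shift after turn [ 15.1 161.1 122.6] tilt [-4.e-04  5.e-04 -1.e+00] t 8.4
```

Emit:
{"op": "send_rows", "data": {"moves": [{"offset": [3, 40, 0], "yaw": 0}, {"offset": [4, 50, 0], "yaw": 0}, {"offset": [4, 50, 0], "yaw": 0}, {"offset": [4, 21, 0], "yaw": 0}, {"offset": [0, 0, 20], "yaw": 0}, {"offset": [0, 0, 20], "yaw": 0}, {"offset": [0, 0, 0], "yaw": 0}, {"offset": [0, 0, 0], "yaw": 0}]}}

```text
time_s: 9.4
ee_pos: [0.4148, 0.0533, 0.2834]
tool_rot: [3.136, 0.178, 0.001]
force: [0.4, -0.5, 0.4]
opening: 0.0853
finger_force: 0.0
```

```bash
python3 -c "
from h import *
go((.4145,.0533,.200),6.5)"
```

```text
turn -0.0 shift after turn [-0.3 -0.1 83.4] tilt [ 7.e-04  2.e-04 -1.e+00] t 9.4
```

Emit:
{"op": "send_rows", "data": {"moves": [{"offset": [0, 0, 20], "yaw": 0}, {"offset": [0, 0, 25], "yaw": 0}, {"offset": [0, 0, 20], "yaw": 0}, {"offset": [0, 0, 12], "yaw": 0}, {"offset": [0, 0, 6], "yaw": 0}, {"offset": [0, 0, 0], "yaw": 0}, {"offset": [0, 0, 0], "yaw": 0}, {"offset": [0, 0, 0], "yaw": 0}]}}

```text
time_s: 10.4
ee_pos: [0.415, 0.0538, 0.2003]
tool_rot: [3.136, 0.179, 0.002]
force: [-0.8, 0.4, 0.3]
opening: 0.0856
finger_force: 0.0
```

Emit:
{"op": "send_rows", "data": {"moves": [{"offset": [0, 0, 0], "yaw": 0}, {"offset": [0, 0, 0], "yaw": 0}, {"offset": [0, 0, 0], "yaw": 0}, {"offset": [0, 0, 0], "yaw": 0}, {"offset": [0, 0, 0], "yaw": 0}, {"offset": [0, 0, 0], "yaw": 0}, {"offset": [0, 0, 0], "yaw": 0}, {"offset": [0, 0, 0], "yaw": 0}], "hand": 30, "newtons": 20}}

```text
time_s: 11.4
ee_pos: [0.4148, 0.0537, 0.1999]
tool_rot: [3.136, 0.179, 0.001]
force: [-0.3, -1.5, 3.7]
opening: 0.0474
finger_force: 20.4
```

Emit:
{"op": "send_rows", "data": {"moves": [{"offset": [0, 0, -20], "yaw": 0}, {"offset": [0, 0, -40], "yaw": 0}, {"offset": [0, 0, -35], "yaw": 0}, {"offset": [0, 0, 0], "yaw": 0}, {"offset": [0, 0, 0], "yaw": 0}, {"offset": [0, 0, 0], "yaw": 0}, {"offset": [0, 0, 0], "yaw": 0}, {"offset": [0, 0, 0], "yaw": 0}]}}

```text
time_s: 12.4
ee_pos: [0.4144, 0.0538, 0.2941]
tool_rot: [-3.136, -0.179, 0.002]
force: [-0.3, 0.6, -0.9]
opening: 0.0477
finger_force: 21.0
```

```bash
python3 -c "
from h import *
go((.4145+.1122,.0533+.169,.295),6.5)"
```

```text
turn 0.0 shift after turn [ 130.6 -154.7   -1.1] tilt [-1.2e-03 -1.0e-04 -1.0e+00] t 12.4
```

Emit:
{"op": "send_rows", "data": {"moves": [{"offset": [15, -20, 0], "yaw": 0}, {"offset": [30, -35, 0], "yaw": 0}, {"offset": [30, -35, 0], "yaw": 0}, {"offset": [30, -35, 0], "yaw": 0}, {"offset": [26, -30, 0], "yaw": 0}, {"offset": [0, 0, 0], "yaw": 0}, {"offset": [0, 0, 0], "yaw": 0}, {"offset": [0, 0, 0], "yaw": 0}]}}

```text
time_s: 13.4
ee_pos: [0.5267, 0.2219, 0.2946]
tool_rot: [3.136, 0.178, -0.001]
force: [-0.3, 0.5, 0.6]
opening: 0.0479
finger_force: 21.1
```

Run:
```python
from h import *
go((.527,.2227,.202),6.5)
im=grab('scene'); cv2.imwrite('pics/p3.png',cv2.resize(im['pixels'][50:200,150:350],None,fx=3,fy=3,interpolation=2))
```

```text
turn -0.0 shift after turn [ 0.4 -0.8 92.6] tilt [-5.e-04  3.e-04 -1.e+00] t 13.4
```

View pics/p3.png

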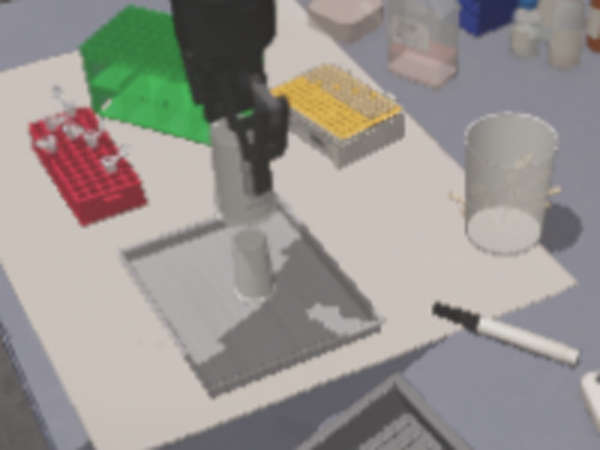

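The medium beaker (crop (243,170)) hangs right above the small one (crop (252,262)). I'll lower it slowly and check the force.

Emit:
{"op": "send_rows", "data": {"moves": [{"offset": [0.3, -0.5, 12], "yaw": 0}, {"offset": [0, 0, 12], "yaw": 0}, {"offset": [0, 0, 10], "yaw": 0}, {"offset": [0, 0, 10], "yaw": 0}, {"offset": [0, 0, 10], "yaw": 0}, {"offset": [0, 0, 6], "yaw": 0}, {"offset": [0, 0, 0], "yaw": 0}, {"offset": [0, 0, 0], "yaw": 0}]}}

```text
time_s: 14.45
ee_pos: [0.5276, 0.2233, 0.2351]
tool_rot: [-3.136, -0.179, -0.001]
force: [0.0, 0.5, -0.4]
opening: 0.0474
finger_force: 21.1
```

Rim 35 mm above the bench, past the small one's top, with no contact force.

Emit:
{"op": "send_rows", "data": {"moves": [{"offset": [0, 0, 8], "yaw": 0}, {"offset": [0, 0, 8], "yaw": 0}, {"offset": [0, 0, 8], "yaw": 0}, {"offset": [0, 0, 5], "yaw": 0}, {"offset": [0, 0, 3], "yaw": 0}, {"offset": [0, 0, 0.8], "yaw": 0}, {"offset": [0, 0, 0], "yaw": 0}, {"offset": [0, 0, 0], "yaw": 0}]}}

```text
time_s: 15.45
ee_pos: [0.5275, 0.2232, 0.2022]
tool_rot: [-3.136, -0.179, -0.001]
force: [0.6, -0.2, 2.1]
opening: 0.0478
finger_force: 21.2
```

Run:
```python
from h import *
s=arm.read_state(); print(s['ee_pos'],s['force'])
```

```text
[0.5274855  0.22323942 0.20216185] [ 0.56203285 -0.22148     2.14944944]
```

Emit:
{"op": "send_rows", "data": {"moves": [{"offset": [0, 0, 0], "yaw": 0}, {"offset": [0, 0, 0], "yaw": 0}, {"offset": [0, 0, 0], "yaw": 0}, {"offset": [0, 0, 0], "yaw": 0}, {"offset": [0, 0, 0], "yaw": 0}, {"offset": [0, 0, 0], "yaw": 0}, {"offset": [0, 0, -10], "yaw": 0}, {"offset": [0, 0, -20], "yaw": 0}], "hand": 100}}

```text
time_s: 16.45
ee_pos: [0.527, 0.2231, 0.2322]
tool_rot: [3.136, 0.179, -0.003]
force: [0.5, -0.1, 0.1]
opening: 0.0854
finger_force: 0.0
```

Emit:
{"op": "send_rows", "data": {"moves": [{"offset": [0, 0, -50], "yaw": 0}, {"offset": [0, 0, -60], "yaw": 0}, {"offset": [0, 20, 0], "yaw": 0}, {"offset": [-5, 50, 0], "yaw": 0}, {"offset": [-6, 60, 0], "yaw": 0}, {"offset": [-6, 60, 0], "yaw": 0}, {"offset": [-6, 60, 0], "yaw": 0}, {"offset": [-6, 60, 0], "yaw": 0}]}}

```text
time_s: 17.45
ee_pos: [0.5334, -0.0902, 0.3429]
tool_rot: [3.136, 0.179, 0.002]
force: [1.4, -0.7, 0.3]
opening: 0.0855
finger_force: 0.0
```

Run:
```python
from look import *
go((.4985,-.302,.250),6.5)
for n in ('scene','top'):
    im=grab(n); print(n,'med',top_d(im,(.527,.222),.078,.05))
```

```text
turn 0.0 shift after turn [-58.7 206.4  92.9] tilt [ 1.3e-03  4.0e-04 -1.0e+00] t 17.45
scene med (154, array([0.524 , 0.22  , 0.0766]), (525.3, 221.0, 22.8))
top med (273, array([0.5288, 0.2209, 0.0769]), (529.2, 221.5, 22.1))
```

Medium is nested and upright. Now the large one.

Emit:
{"op": "send_rows", "data": {"moves": [{"offset": [-14, 52, 0], "yaw": 0}, {"offset": [-15, 52, 0], "yaw": 0}, {"offset": [-15, 52, 0], "yaw": 0}, {"offset": [-14, 50, 0], "yaw": 0}, {"offset": [0, 0, 20], "yaw": 0}, {"offset": [0, 0, 10], "yaw": 0}, {"offset": [0, 0, 0], "yaw": 0}, {"offset": [0, 0, 0], "yaw": 0}]}}

```text
time_s: 18.55
ee_pos: [0.5001, -0.2982, 0.3123]
tool_rot: [-3.136, -0.182, -0.0]
force: [0.4, 0.3, 0.5]
opening: 0.0855
finger_force: 0.0
```

Run:
```python
from look import *
go((.4985,-.302,.250),6.5)
```

```text
turn 0.1 shift after turn [-2.1  3.6 62.3] tilt [ 2.e-04  0.e+00 -1.e+00] t 18.55
```

Emit:
{"op": "send_rows", "data": {"moves": [{"offset": [-2, 3.5, 10], "yaw": 0}, {"offset": [0, 0, 20], "yaw": 0}, {"offset": [0, 0, 18], "yaw": 0}, {"offset": [0, 0, 10], "yaw": 0}, {"offset": [0, 0, 4], "yaw": 0}, {"offset": [0, 0, 0], "yaw": 0}, {"offset": [0, 0, 0], "yaw": 0}, {"offset": [0, 0, 0], "yaw": 0}]}}

```text
time_s: 19.55
ee_pos: [0.4983, -0.3032, 0.2506]
tool_rot: [3.136, 0.179, 0.002]
force: [-0.3, 0.2, 0.3]
opening: 0.0855
finger_force: 0.0
```

Emit:
{"op": "send_rows", "data": {"moves": [{"offset": [0, 0, 0], "yaw": 0}, {"offset": [0, 0, 0], "yaw": 0}, {"offset": [0, 0, 0], "yaw": 0}, {"offset": [0, 0, 0], "yaw": 0}, {"offset": [0, 0, 0], "yaw": 0}, {"offset": [0, 0, 0], "yaw": 0}, {"offset": [0, 0, 0], "yaw": 0}, {"offset": [0, 0, 0], "yaw": 0}], "hand": 50, "newtons": 20}}

```text
time_s: 20.55
ee_pos: [0.4982, -0.3033, 0.2505]
tool_rot: [3.136, 0.179, 0.001]
force: [-1.4, -0.3, 5.6]
opening: 0.0658
finger_force: 21.6
```

Emit:
{"op": "send_rows", "data": {"moves": [{"offset": [0, 0, -20], "yaw": 0}, {"offset": [0, 0, -40], "yaw": 0}, {"offset": [0, 0, -45], "yaw": 0}, {"offset": [-5, -25, -5], "yaw": 0}, {"offset": [-8, -45, 0], "yaw": 0}, {"offset": [-8, -50, 0], "yaw": 0}, {"offset": [-8, -50, 0], "yaw": 0}, {"offset": [-8, -50, 0], "yaw": 0}]}}

```text
time_s: 21.55
ee_pos: [0.4356, -0.0872, 0.361]
tool_rot: [3.136, 0.179, 0.002]
force: [0.3, 0.5, -0.4]
opening: 0.0658
finger_force: 22.9
```

Emit:
{"op": "send_rows", "data": {"moves": [{"offset": [-8, -50, 0], "yaw": 0}, {"offset": [-8, -50, 0], "yaw": 0}, {"offset": [-4, -42, 0], "yaw": 0}, {"offset": [0, 0, 30], "yaw": 0}, {"offset": [0, 0, 30], "yaw": 0}, {"offset": [0, 0, 30], "yaw": 0}, {"offset": [0, 0, 0], "yaw": 0}, {"offset": [0, 0, 0], "yaw": 0}]}}

```text
time_s: 22.55
ee_pos: [0.4008, 0.0501, 0.2715]
tool_rot: [-3.136, -0.179, -0.003]
force: [-0.4, -0.1, 0.7]
opening: 0.0658
finger_force: 22.9
```

Emit:
{"op": "send_rows", "data": {"moves": [{"offset": [0, 0, 20], "yaw": 0}, {"offset": [0, 0, 18], "yaw": 0}, {"offset": [0, 0, 8], "yaw": 0}, {"offset": [0, 0, 4], "yaw": 0}, {"offset": [0, 0, 4], "yaw": 0}, {"offset": [0, 0, 3], "yaw": 0}, {"offset": [0, 0, 0], "yaw": 0}, {"offset": [0, 0, 0], "yaw": 0}]}}

```text
time_s: 23.55
ee_pos: [0.4033, 0.0502, 0.2168]
tool_rot: [3.136, 0.179, 0.015]
force: [3.4, 1.9, 11.7]
opening: 0.0654
finger_force: 25.1
```

Emit:
{"op": "send_rows", "data": {"moves": [{"offset": [0, 0, 0], "yaw": 0}, {"offset": [0, 0, 0], "yaw": 0}, {"offset": [0, 0, 0], "yaw": 0}, {"offset": [0, 0, 0], "yaw": 0}, {"offset": [0, 0, 0], "yaw": 0}, {"offset": [0, 0, 0], "yaw": 0}, {"offset": [0, 0, 0], "yaw": 0}, {"offset": [0, 0, 0], "yaw": 0}], "hand": 100}}

```text
time_s: 24.55
ee_pos: [0.4002, 0.0501, 0.2129]
tool_rot: [-3.136, -0.179, 0.0]
force: [-0.1, -0.8, -0.1]
opening: 0.0852
finger_force: 0.0
```

Emit:
{"op": "send_rows", "data": {"moves": [{"offset": [0, 0, -20], "yaw": 0}, {"offset": [0, 0, -45], "yaw": 0}, {"offset": [0, 0, -50], "yaw": 0}, {"offset": [0, -40, -10], "yaw": 0}, {"offset": [0, -50, 0], "yaw": 0}, {"offset": [0, -50, 0], "yaw": 0}, {"offset": [0, -30, 0], "yaw": 0}, {"offset": [0, 0, 0], "yaw": 0}]}}

```text
time_s: 25.55
ee_pos: [0.3804, 0.2206, 0.3379]
tool_rot: [-3.136, -0.184, 0.0]
force: [-0.4, 0.0, 0.1]
opening: 0.0855
finger_force: 0.0
```

Run:
```python
from look import *
for n in ('scene','top'):
    im=grab(n)
    try: print(n,'large',top_d(im,(.412,.05),.092,.05),'med',top_d(im,(.527,.222),.078,.04))
    except Exception as e: print(e)
    if n=='scene': cv2.imwrite('pics/p4.png',im['pixels'][50:350,100:400])
```

```text
scene large (453, array([0.4196, 0.0492, 0.0919]), (420.3, 50.8, 30.1)) med (151, array([0.5241, 0.22  , 0.0767]), (523.5, 222.2, 22.5))
top large (616, array([0.424 , 0.0508, 0.0909]), (424.2, 51.1, 30.1)) med (272, array([0.5289, 0.2211, 0.0769]), (529.2, 221.7, 21.5))
```

View pics/p4.png

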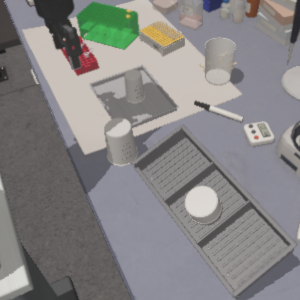

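The large beaker stands upright on the bench at crop (121,141). Now I regrip it.

Run:
```python
from look import *
go((.4222,.0509,.212),6.5)
```

```text
turn 0.1 shift after turn [ 22.2 171.5 125.8] tilt [-4.e-04  6.e-04 -1.e+00] t 25.65
```

Emit:
{"op": "send_rows", "data": {"moves": [{"offset": [5, 40, 0], "yaw": 0}, {"offset": [6, 50, 0], "yaw": 0}, {"offset": [6, 50, 0], "yaw": 0}, {"offset": [5, 31.5, 0], "yaw": 0}, {"offset": [0, 0, 15], "yaw": 0}, {"offset": [0, 0, 10], "yaw": 0}, {"offset": [0, 0, 0], "yaw": 0}, {"offset": [0, 0, 0], "yaw": 0}]}}

```text
time_s: 26.65
ee_pos: [0.4221, 0.0517, 0.3129]
tool_rot: [-3.136, -0.181, 0.0]
force: [1.1, 1.1, -0.5]
opening: 0.0854
finger_force: 0.0
```

Run:
```python
from look import *
go((.4222,.0509,.212),6.5)
```

```text
turn 0.1 shift after turn [ -0.    0.9 100.9] tilt [-1.e-04 -1.e-04 -1.e+00] t 26.65
```

Emit:
{"op": "send_rows", "data": {"moves": [{"offset": [0, 0.5, 25], "yaw": 0}, {"offset": [0, 0, 30], "yaw": 0}, {"offset": [0, 0, 25], "yaw": 0}, {"offset": [0, 0, 13], "yaw": 0}, {"offset": [0, 0, 7], "yaw": 0}, {"offset": [0, 0, 0], "yaw": 0}, {"offset": [0, 0, 0], "yaw": 0}, {"offset": [0, 0, 0], "yaw": 0}]}}

```text
time_s: 27.65
ee_pos: [0.4228, 0.0506, 0.2137]
tool_rot: [3.136, 0.179, 0.002]
force: [-1.3, -0.2, 0.2]
opening: 0.085
finger_force: 0.0
```

Emit:
{"op": "send_rows", "data": {"moves": [{"offset": [0, 0, 0], "yaw": 0}, {"offset": [0, 0, 0], "yaw": 0}, {"offset": [0, 0, 0], "yaw": 0}, {"offset": [0, 0, 0], "yaw": 0}, {"offset": [0, 0, 0], "yaw": 0}, {"offset": [0, 0, 0], "yaw": 0}, {"offset": [0, 0, 0], "yaw": 0}, {"offset": [0, 0, 0], "yaw": 0}], "hand": 50, "newtons": 20}}

```text
time_s: 28.65
ee_pos: [0.4227, 0.0505, 0.2136]
tool_rot: [3.136, 0.179, 0.002]
force: [-1.6, -0.9, 5.3]
opening: 0.0653
finger_force: 21.2
```

Emit:
{"op": "send_rows", "data": {"moves": [{"offset": [0, 0, -20], "yaw": 0}, {"offset": [0, 0, -40], "yaw": 0}, {"offset": [0, 0, -40], "yaw": 0}, {"offset": [0, 0, -10], "yaw": 0}, {"offset": [0, 0, 0], "yaw": 0}, {"offset": [0, 0, 0], "yaw": 0}, {"offset": [0, 0, 0], "yaw": 0}, {"offset": [0, 0, 0], "yaw": 0}]}}

```text
time_s: 29.65
ee_pos: [0.422, 0.0506, 0.3219]
tool_rot: [-3.136, -0.179, 0.003]
force: [0.5, 0.0, -0.7]
opening: 0.0654
finger_force: 22.9
```

Run:
```python
from look import *
go((.4222+.1048,.0512+.1709,.322),6.5)
```

```text
turn 0.0 shift after turn [ 123.7 -158.5   -0.2] tilt [-1.7e-03 -2.0e-04 -1.0e+00] t 29.65
```

Emit:
{"op": "send_rows", "data": {"moves": [{"offset": [14, -20, 0], "yaw": 0}, {"offset": [28, -36, 0], "yaw": 0}, {"offset": [28, -36, 0], "yaw": 0}, {"offset": [28, -36, 0], "yaw": 0}, {"offset": [26, -31, 0], "yaw": 0}, {"offset": [0, 0, 0], "yaw": 0}, {"offset": [0, 0, 0], "yaw": 0}, {"offset": [0, 0, 0], "yaw": 0}]}}

```text
time_s: 30.65
ee_pos: [0.5271, 0.2219, 0.3228]
tool_rot: [3.136, 0.178, -0.001]
force: [0.5, -0.5, -0.2]
opening: 0.0658
finger_force: 22.9
```

Run:
```python
from look import *
go((.5275,.2223,.2156),6.5)
im=grab('scene'); cv2.imwrite('pics/p5.png',cv2.resize(im['pixels'][50:200,150:350],None,fx=3,fy=3,interpolation=2))
```

```text
turn -0.0 shift after turn [  0.5  -0.4 107.2] tilt [-4.e-04  3.e-04 -1.e+00] t 30.65
```

View pics/p5.png

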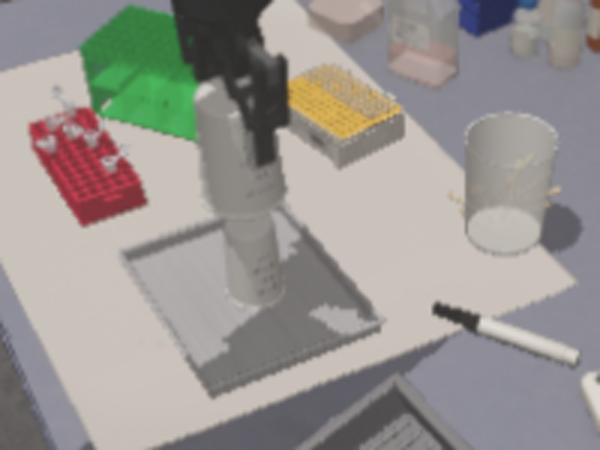

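The large beaker (crop (243,150)) is above the nested medium (crop (253,262)). I'll lower it in two stages.

Emit:
{"op": "send_rows", "data": {"moves": [{"offset": [0.3, -0.2, 14], "yaw": 0}, {"offset": [0, 0, 12], "yaw": 0}, {"offset": [0, 0, 12], "yaw": 0}, {"offset": [0, 0, 10], "yaw": 0}, {"offset": [0, 0, 8], "yaw": 0}, {"offset": [0, 0, 4], "yaw": 0}, {"offset": [0, 0, 0], "yaw": 0}, {"offset": [0, 0, 0], "yaw": 0}]}}

```text
time_s: 31.7
ee_pos: [0.5279, 0.223, 0.2634]
tool_rot: [-3.136, -0.179, -0.001]
force: [0.2, -0.5, 0.1]
opening: 0.0654
finger_force: 22.9
```

Emit:
{"op": "send_rows", "data": {"moves": [{"offset": [0, 0.5, 10], "yaw": 0}, {"offset": [0, 0, 10], "yaw": 0}, {"offset": [0, 0, 10], "yaw": 0}, {"offset": [0, 0, 8], "yaw": 0}, {"offset": [0, 0, 5], "yaw": 0}, {"offset": [0, 0, 3], "yaw": 0}, {"offset": [0, 0, 1.5], "yaw": 0}, {"offset": [0, 0, 0], "yaw": 0}]}}

```text
time_s: 32.7
ee_pos: [0.5279, 0.2225, 0.2159]
tool_rot: [-3.136, -0.179, -0.001]
force: [-1.1, -0.1, 0.8]
opening: 0.0657
finger_force: 23.0
```

Emit:
{"op": "send_rows", "data": {"moves": [{"offset": [0, 0, 0], "yaw": 0}, {"offset": [0, 0, 0], "yaw": 0}, {"offset": [0, 0, 0], "yaw": 0}, {"offset": [0, 0, 0], "yaw": 0}, {"offset": [0, 0, 0], "yaw": 0}, {"offset": [0, 0, 0], "yaw": 0}, {"offset": [0, 0, 0], "yaw": 0}, {"offset": [0, 0, 0], "yaw": 0}]}}

```text
time_s: 33.7
ee_pos: [0.5279, 0.2225, 0.2157]
tool_rot: [-3.136, -0.179, -0.001]
force: [-1.4, 0.4, 5.3]
opening: 0.0653
finger_force: 23.4
```

Down on the tray. Release, raise and check.

Emit:
{"op": "send_rows", "data": {"moves": [{"offset": [0, 0, 0], "yaw": 0}, {"offset": [0, 0, 0], "yaw": 0}, {"offset": [0, 0, 0], "yaw": 0}, {"offset": [0, 0, 0], "yaw": 0}, {"offset": [0, 0, 0], "yaw": 0}, {"offset": [0, 0, 0], "yaw": 0}, {"offset": [0, 0, -10], "yaw": 0}, {"offset": [0, 0, -20], "yaw": 0}], "hand": 100}}

```text
time_s: 34.7
ee_pos: [0.5274, 0.2223, 0.2457]
tool_rot: [3.136, 0.179, -0.003]
force: [0.3, -0.8, -0.5]
opening: 0.0853
finger_force: 0.0
```

Emit:
{"op": "send_rows", "data": {"moves": [{"offset": [0, 0, -50], "yaw": 0}, {"offset": [0, 0, -50], "yaw": 0}, {"offset": [0, 30, -10], "yaw": 0}, {"offset": [0, 50, 0], "yaw": 0}, {"offset": [0, 50, 0], "yaw": 0}, {"offset": [0, 50, 0], "yaw": 0}, {"offset": [0, 30, 0], "yaw": 0}, {"offset": [0, 0, 0], "yaw": 0}]}}

```text
time_s: 35.7
ee_pos: [0.5519, 0.0118, 0.3573]
tool_rot: [3.136, 0.174, 0.003]
force: [-0.6, -0.1, -0.6]
opening: 0.0854
finger_force: 0.0
```

Run:
```python
from look import *
for n in ('scene','top'):
    im=grab(n)
    print(n,'large',top_d(im,(.527,.222),.094,.05))
    W=cloud(im); m=(np.hypot(W[...,0]-.527,W[...,1]-.222)<.022)&(np.abs(W[...,2]-.094)<.006); P=W[m]; c=P.mean(0); print(np.linalg.svd(P-c)[2][2].round(3),c)
cv2.imwrite('pics/p6.png',np.hstack([load()['scene']['pixels'][50:350,100:400],im['pixels'][120:420,80:380]]))
```

```text
scene large (294, array([0.5235, 0.2191, 0.0928]), (523.3, 220.3, 30.3))
[ 0.001 -0.003 -1.   ] [0.52681626 0.22174474 0.09313975]
top large (0, array([nan, nan, nan]), (0.0, 0.0, 0.0))
[0. 0. 1.] [nan nan nan]look.py:8: RuntimeWarning: Mean of empty slice.
  P=W[m]; (cx,cy),rr=cv2.minEnclosingCircle((P[:,:2]*1000).astype(np.float32)); return len(P),P.mean(0).round(4),(round(cx,1),round(cy,1),round(rr,1))
  ret = um.true_divide(
<stdin>:5: RuntimeWarning: Mean of empty slice.
```

View pics/p6.png

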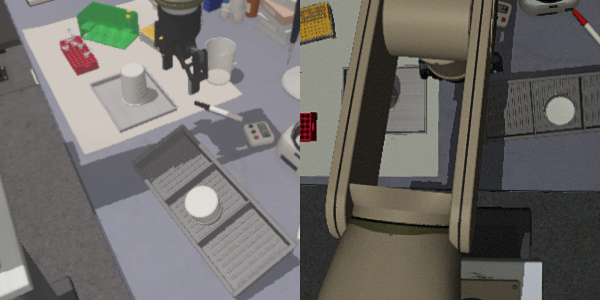

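The large beaker stands flat over the others at crop (132,85): its top is level at z about 0.093, the gripper is clear and the dish is still in its compartment. Handing in.

```bash
python3 -c "
from h import *
print(workorder.finish_job())"
```

```text
the job is handed in; nothing more can be done
None
```

I nested all three beakers mouth down on the tray and handed the job in at about 36 s; the last scene image showed the large one flat and level over the others and the dish still in its compartment, but the hand-in returned no verdict.

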